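Lock the print screen down with its pin

ROBOT

A 6-joint arm with a two-finger parallel gripper is mounted at the origin on the work surface. World frame = base frame: x ahead of the robot, y to its left, z up, the work surface at z = 0. Lengths are in m, angles in rad, forces in N, time in s.
With the tool pointing down it reaches from about 0.425 to 0.95 m from the base axis. Payload 3.5 kg.
Tool frame: the origin (TCP) lies midway between the tips of the shut fingers; the grasp point (between the pads) lies 19 mm behind it; z points along the fingers, y is the line along which they close (so a half turn about z gives the same grasp; the last joint's range is limited). The gripper opens to 85 mm and grips with 20 to 120 N. Pads are 22 mm wide; open, the fingers measure 114 mm over their backs; the gripper's body (76 mm by 85 mm) begins 54 mm behind the grasp point. The pads swing forward as they close: fully open they stand 13 mm farther back than shut.
Start: joints at [1.079, 0.286, 1.577, -0, 1.279, -0.15], TCP at [0.226, 0.636, 0.231] pointing down, gripper open.
Joint ranges: [-2.77, 2.77], [-0.9, 2.22], [0.21, 2.48], [-1.53, 4.67], [0.24, 2.81], [-2.84, 2.84]. Speed limits (rad/s): [2.79, 2.79, 3.14, 3.14, 3.14, 3.14].

INTERFACE

Orientations are given as a unit quaternion [x, y, z, w].
In Python, from plant import get_state, read_camera, ctrl gives the robot as it stands.
- The arm moves only by the shell command python3 -m crank 'ROWS' [FORCE]. ROWS is JSON, a list of rows, each a list of 3 entries, a list of its own where there are three numbers: the shift along the tool's x, y, z in mm, then the turn about the tool's z in degrees, then the closure in counts, from 0 (fully open) to 255 (shut). In form: [[[tx, ty, tz], yaw, claw], ...]. A call has 1 to 10 rows; each row is the pose to reach, as a shift and turn from the pose commanded when the call began, along the tool's axes at that moment; what a row does not reach only later rows make up. A row lasts 1/10 s, in which the tool goes at most 50 mm and 8.59 degrees, less where a joint would pass 70% of its speed; a pose out of reach is approached as far as the arm can. A call with a gripper value outside its range is refused whole. The fingers move at their own pace and stop on an object; FORCE is the grip in N (left out, the last holds). Time passes only in rows, so rows that repeat a pose let the fingers close. It gives the time, the measured TCP pose, the force, the opening and the grip force at its end, in the units of the state.
- get_state(): the state, without advancing time (a new reading comes with each control period).
- read_camera(name): name is "scene" or "top"; returns a dict with "frame" (420x560x3 uint8, blue, green, red), "range_z" (420x560 float32, m along the optical axis (not along the pixel's ray), 0 where there is no reading), "vfov" (degrees; the focal length in pixels is half the picture's height over the tangent of half this angle, whatever the lens; pixels are square), "cx", "cy" (the principal point, pixels), "k1" (the pictures are not rectified: a ray, as slopes to the right and down, at radius r is drawn at 1 + k1 r^2 times it, then the intrinsics apply), "origin" and "orientation" of the camera in the world. Camera axes: x right, y down, z forward; pixel columns grow to the right and rows downward; lengths in m; the calibration is good to about 2 mm. A picture is of the moment at which its call begins.
- ctrl.sign_off(): hands the job in; it is judged then, once.
The state is a dict: "time": time; "qpos": joint angles; "dq": joint speeds; "joint_efforts": joint torques, N m; "eef_pos": TCP position; "tcp_rot": TCP orientation; "contact_force": force on the tool from outside, world axes, zero at the start; "wrist_torque": the same for the moment, N m; "opening": opening from 0.0 (shut) to 1.0 (fully open); "finger_force": force on a finger pad.
Only numpy, scipy, OpenCV 4.12 (cv2) and the standard library are available. Lean on these libraries where they do the work, as an engineer would, in place of code of your own. Each camera call takes 0.05 s, during which the arm holds its last target. There are 200 camera calls.

TASK

Lock the print screen onto its jig: take the lid off the blue tin and lay it flat on the bench, knob up, press the raised screen fully down and push the lock pin from the tin through the fork and the screen's tongue, from the jig's left side, until the shoulder of its orange handle is fully home against the fork. Leave the ink jar, the squeegee, the tape roll and the stack of insoles where they are.

Things in the scene. Friction and masses are not known exactly. Their poses are not given: they have to be found in the camera images.
- jig: Fixed grey print jig. Origin on the bench below the fork's middle; x runs back to the screen's hinge, y to the left of someone at the fork facing the screen. Steel fork: two cheeks 44 mm wide in x, 14 thick, at y = +-17 mm, top z = 87, 16 mm hole along y at x = 0, z = 65. Base 12 mm high: x -30 to 330, y +-60 (+-110 for x over 80). Wooden screen over it: x 70 to 304, y +-100, top z = 70 when down.
- mouth (a point): Centre of the hole's mouth on the outer (+y) face of the fork's left cheek, 65 mm above the bench; axes as the jig's. The pin goes in here along the jig's -y; the stack of cheek, tongue, cheek is 48 mm thick.
- pad (a point): Top centre of the small aluminium plate (24 x 60 mm) on the wooden screen's front rail, a place to press; at jig x = 84 mm. 74 mm above the bench when the screen is fully down (holes in line), higher when raised (up to 140). The stiff hinge, along y at jig x = 318 mm, z = 57 mm, stays where left. The aluminium tongue on the rail, 16 mm thick with a 16 mm hole, swings down between the cheeks.
- tin: Fixed blue tin, outside 146 mm (its x) by 96 mm (y), walls 3 mm thick and 45 high, inner floor 4 mm above the bench; origin at the centre of its underside. Inside, two wooden blocks (tops at 36 mm) fill x = -70 to +5 mm but for a 22 mm wide channel along y = 0; x = 5 to 70 mm is open, 90 mm wide, with a 3 mm high rib across at x = 52 mm under the pin.
- lid: Loose blue lid, 150 g, 152 (its x) by 102 mm, 9 mm thick with its 5 mm lip; origin at the centre of the lip's underside, z up. Black knob in the middle, 26 mm across, from 9 to 35 mm above the origin. Origin is 40 mm above the bench on the tin, 0 when flat on the bench.
- pin: Loose lock pin, 90 g. Origin on its axis at the handle's shoulder, x towards the tip. Steel shaft 12 mm thick, x 0 to 80 mm, last 12 mm tapered to 6; orange square handle 18 mm, x 0 to -45. In the tin it is level, tip to tin +x, axis 13 mm above bench, origin at tin x = -20 mm; only the shaft can be gripped there: lay it down, take it again by the handle. On the bench its tip sags 2 degrees.
- pin_tip (a point): The tip of the pin's shaft, 80 mm from the shoulder.
- soles: Bystander: loose stack of tan and white insoles, 175 mm along its x, 72 mm along its y, 48 mm high, origin at the centre of its underside.
- jar: Bystander: loose glass ink jar with a black cap, 60 mm across, 85 mm high, origin at the centre of its underside.
- squeegee: Bystander: loose aluminium squeegee with a yellow blade lying flat, 140 mm along its x, 42 mm along its y, 30 mm high, origin at the centre of its underside.
- tape: Bystander: loose white tape roll lying flat, 90 mm across with a 60 mm bore, 25 mm high, origin at the centre of its underside.
There are look-alikes about, which are no part of the job. What is shaped like the lid but green or yellow is not meant.

How it is judged:
At the end, for the whole second after the job is handed in: Screen down (pad below 79 mm). Pin through fork and tongue from the left: shoulder within 4 mm of the mouth along y and 7 mm in all, axis within 0.12 rad of the hole's, tip over 70 mm past the mouth. Lid flat on the bench, knob up (origin below 6 mm, tilt below 0.08 rad). Both at rest (height (world z) of pad below 0.079 m and y of pin in the frame of mouth between -0.004 and 0.004 m and y of pin_tip in the frame of mouth below -0.07 m and distance between pin and mouth below 0.007 m and angle between the x axis of pin and the y axis of jig, either way round below 0.12 rad and linear speed of each of pin, lid below 0.02 m/s and height (world z) of lid below 0.006 m and angle between lid's own z axis and vertical below 0.08 rad); the robot touches nothing.
It fails at once if the soles is shifted or knocked over (distance of soles from where it was at the start of the episode above 0.04 m or angle between soles's own z axis and vertical above 0.4 rad).
It fails at once if the jar is shifted or knocked over (distance of jar from where it was at the start of the episode above 0.04 m or angle between jar's own z axis and vertical above 0.4 rad).
It fails at once if the squeegee is shifted or knocked over (distance of squeegee from where it was at the start of the episode above 0.04 m or angle between squeegee's own z axis and vertical above 0.4 rad).
It fails at once if the tape is shifted or knocked over (distance of tape from where it was at the start of the episode above 0.04 m or angle between tape's own z axis and vertical above 0.4 rad).
It also fails if it takes over 72 s, if anything falls off the work surface, if the arm or the gripper's body presses on something with over 40 N, if the wrist force passes 120 N, or if a joint passes its speed limit or range.

## Working session

There is one attempt and no reset: what is moved stays moved. The work goes in short steps, Python scripts to look and compute and a shell command to move; the robot and the scene stay as the last step left them, time stands still between calls to the robot, and variables do not carry over. Pictures are saved under pics/ and viewed, at most 13 in all, crops included, and the job is handed in when it is done.

```bash
mkdir -p pics; ls; cat > h.py <<'E'
import numpy as np, cv2
from plant import get_state, read_camera, ctrl
from scipy.spatial.transform import Rotation as R
def cam(n):
    c=read_camera(n); c['img']=np.ascontiguousarray(c['frame']); return c
def ray(c,u,v):
    f=c['frame'].shape[0]/2/np.tan(np.radians(c['vfov'])/2)
    d=np.array([(u-c['cx'])/f,(v-c['cy'])/f]); s=d.copy()
    for _ in range(20): s=d/(1+c['k1']*(s@s))
    return np.r_[s,1]
def onplane(c,u,v,z):
    o=np.array(c['origin']); w=R.from_quat(c['orientation']).apply(ray(c,u,v))
    return o+w*(z-o[2])/w[2]
def pt(c,u,v):
    d=c['range_z'][int(round(v)),int(round(u))]
    return np.array(c['origin'])+R.from_quat(c['orientation']).apply(ray(c,u,v)*d)
def cloud(c):
    H,W=c['range_z'].shape; f=H/2/np.tan(np.radians(c['vfov'])/2)
    U,V=np.meshgrid(np.arange(W),np.arange(H)); d=np.stack([(U-c['cx'])/f,(V-c['cy'])/f],-1); s=d.copy()
    for _ in range(20): s=d/(1+c['k1']*(s**2).sum(-1,keepdims=True))
    p=np.concatenate([s,np.ones((H,W,1))],-1)*c['range_z'][...,None]
    return p@R.from_quat(c['orientation']).as_matrix().T+np.array(c['origin'])
E
python3 - <<'E'
from h import *
for n in('scene','top'):
    c=cam(n); cv2.imwrite(f'pics/{n}0.png',c['img']); np.savez(f'{n}0.npz',**{k:v for k,v in c.items()})
    print(n,c['vfov'],c['cx'],c['cy'],c['k1'],c['origin'],c['orientation'])
s=get_state(); print(s['time'],s['eef_pos'],s['tcp_rot'])
E
```

```text
pics
scene 49.48537502297821 284.3169561476537 208.16109317497532 -0.0921197915532961 [ 0.72534393 -0.53705752  0.97863801] [ 0.92445569  0.24549747 -0.07009743 -0.28319432]
top 53.75306332361529 273.36471713380877 207.90823267257832 -0.055605059699515964 [0.33255214 0.02145288 1.04738468] [ 0.71383645 -0.69822635  0.03677255 -0.03956344]
0.1 [0.22593755 0.63542675 0.23005742] [ 1.70070583e-01  9.85431285e-01 -1.03154492e-03 -3.40325423e-04]
```

View pics/top0.png

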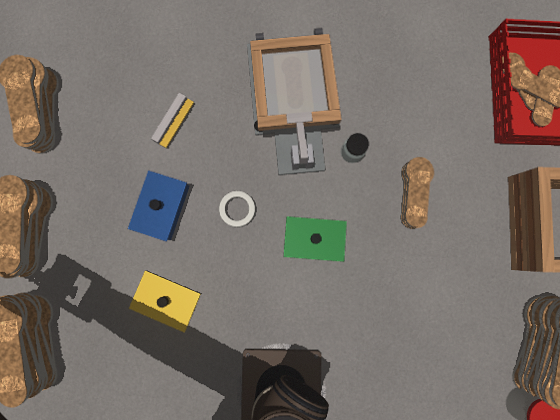

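View pics/scene0.png

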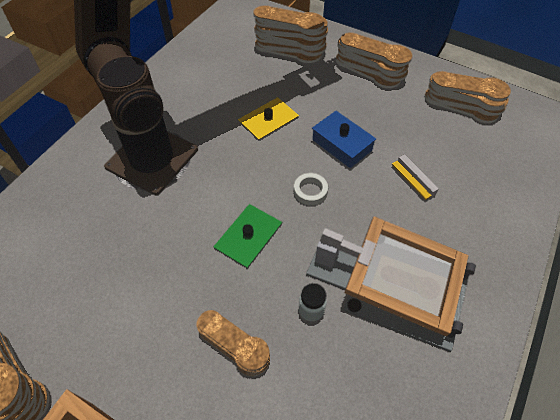

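The top view shows the tin with its blue lid at (158,206), look-alike lids in green (316,239) and yellow (165,300), the jig fork at (303,150), the screen at (295,82), the jar at (357,146), the tape at (237,208) and the squeegee at (173,120). The scene view shows the same layout: blue lid (344,138), green (248,235), yellow (269,118). Only the blue one at (158,206) matches the description, because it sits on a box.

```bash
cat > m.py <<'E'
from h import *
def load(n): 
    z=np.load(f'{n}0.npz'); return {k:z[k] for k in z.files}
if __name__=='__main__':
    for n in('top','scene'):
        c=load(n); P=cloud(c); img=c['img']; hsv=cv2.cvtColor(img,cv2.COLOR_BGR2HSV)
        print(n,'bench z',np.median(P[(P[...,2]<.02)&(P[...,2]>-.02)][:,2]))
        for name,lo,hi in(('blue',(100,80,40),(125,255,255)),('green',(50,80,40),(80,255,255)),('yellow',(22,120,60),(34,255,255))):
            m=cv2.inRange(hsv,lo,hi); m=cv2.morphologyEx(m,cv2.MORPH_CLOSE,np.ones((11,11)))
            for k in cv2.findContours(m,0,2)[0]:
                if cv2.contourArea(k)<150: continue
                mm=np.zeros(m.shape,np.uint8); cv2.drawContours(mm,[k],-1,1,-1)
                q=P[(mm>0)&(c['range_z']>0)]; print(name,k.reshape(-1,2).mean(0).round(),'zmed',np.median(q[:,2]).round(4))
                for z0 in (np.median(q[:,2]),):
                    q2=q[abs(q[:,2]-z0)<.004]; r=cv2.minAreaRect(q2[:,:2].astype(np.float32)*1000); print('  rect mm',r,'zmean',q2[:,2].mean())
        # screen frame/jig: points by height
        for u,v in ([(262,50),(335,125),(297,119),(303,160),(302,150),(357,145),(155,204),(292,85),(300,168)] if n=='top' else [(344,130),(326,240),(362,245),(368,252),(313,292)]):
            print((u,v),img[v,u],pt(c,u,v).round(4))
E
python3 m.py
python3 - <<'E'
from m import *
c=load('top'); a=cv2.resize(c['img'][20:190,230:390],None,fx=3.5,fy=3.5,interpolation=cv2.INTER_CUBIC)[:595]
cv2.imwrite('pics/jigtop.png',a[:, :560])
c=load('scene'); b=cv2.resize(c['img'][80:260,290:490],None,fx=4,fy=3.3)
c=load('top'); cv2.imwrite('pics/lidcrop.png',cv2.resize(c['img'][160:250,115:205],None,fx=6,fy=6,interpolation=cv2.INTER_CUBIC))
E
```

```text
top bench z 0.00024048464025772098
blue [158. 206.] zmed 0.0487
  rect mm ((441.32879638671875, 310.787353515625), (102.42611694335938, 150.80563354492188), 73.20764923095703) zmean 0.04877490363174713
green [315. 237.] zmed 0.0093
  rect mm ((370.947265625, -78.56539916992188), (151.29486083984375, 100.99314880371094), 86.65474700927734) zmean 0.009268277829216255
yellow [165. 300.] zmed 0.0088
  rect mm ((208.06979370117188, 292.8267822265625), (151.88218688964844, 101.75659942626953), 69.30554962158203) zmean 0.008715401826330888
yellow [176. 125.] zmed 0.0153
  rect mm ((660.5968017578125, 282.1132507324219), (19.843393325805664, 136.3994903564453), 62.093910217285156) zmean 0.015449066731349948
(262, 50) [38 50 64] [0.8341 0.0637 0.0703]
(335, 125) [60 62 62] [ 0.6627 -0.127   0.0135]
(297, 119) [155 158 165] [ 0.6483 -0.0249  0.0976]
(303, 160) [77 78 81] [ 0.549  -0.0402  0.1002]
(302, 150) [160 162 169] [ 0.568  -0.0364  0.1191]
(357, 145) [32 33 35] [ 0.5921 -0.1696  0.0845]
(155, 204) [43 41 41] [0.4414 0.3085 0.0726]
(292, 85) [147 153 162] [ 0.7477 -0.0129  0.0613]
(300, 
[... 789 characters left out ...]
45635986328125, -77.06685638427734), (153.46951293945312, 103.52545166015625), 86.62186431884766) zmean 0.008763030855243648
yellow [416. 184.] zmed 0.0166
  rect mm ((661.5572509765625, 283.863037109375), (21.96809196472168, 138.63671875), 61.737525939941406) zmean 0.016611346612742117
yellow [267. 118.] zmed 0.0099
  rect mm ((208.61328125, 294.5655517578125), (155.52952575683594, 104.20755767822266), 68.55154418945312) zmean 0.00983813233620041
(344, 130) [23 23 23] [0.4463 0.3014 0.0728]
(326, 240) [62 67 68] [ 0.563  -0.046   0.0981]
(362, 245) [ 61  84 115] [6.287e-01 4.000e-02 5.000e-04]
(368, 252) [167 168 176] [ 0.6569 -0.0255  0.0953]
(313, 292) [31 32 32] [ 0.5939 -0.1658  0.0857]
```

View pics/jigtop.png

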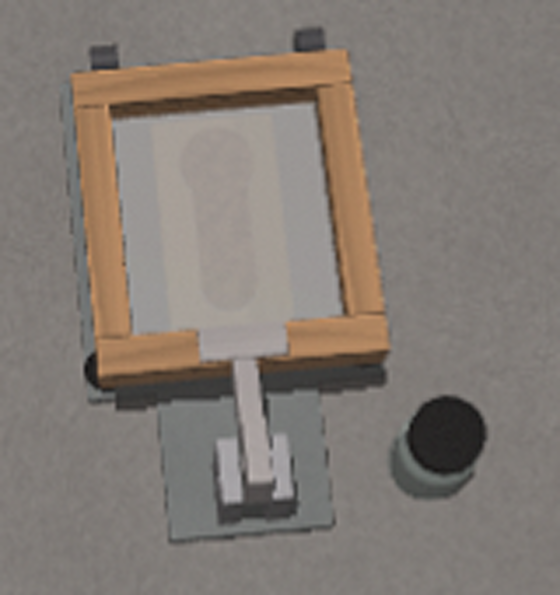

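View pics/lidcrop.png

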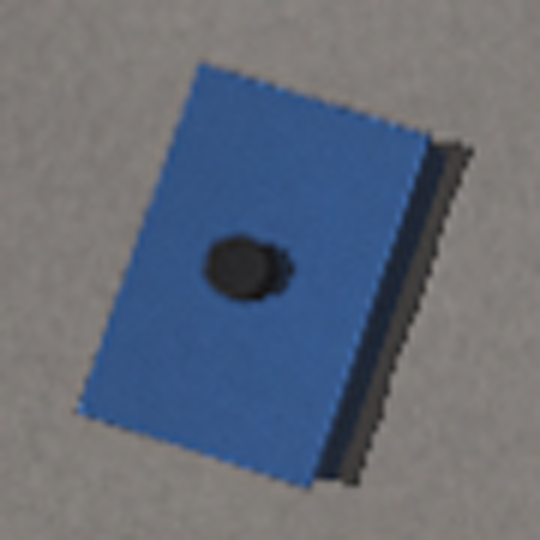

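The crop confirms the blue lid on the tin, with its knob at about (156,204) in the top view. That puts it at world (0.441, 0.311), and the top plane at z = 49 mm and the 151 x 102 mm size both match. The jig crop shows the fork at about (303,158), the pad at (299,117) and the raised tongue running between the cheeks. I'll set out above the knob and measure the jig at the same time.

```bash
python3 -m crank '[[[-50,-37,0],-3,0],[[-100,-75,0],-3,0],[[-150,-112,0],-3,0],[[-200,-150,0],-3,0],[[-250,-187,0],-3,0],[[-300,-225,0],-3,0],[[-312,-234,0],-3,0],[[-312,-234,60],-3,0],[[-312,-234,110],-3,0],[[-312,-234,110],-3,0]]' 60
python3 - <<'E'
from m import *
for n in('top','scene'):
    c=load(n); P=cloud(c); x,y,z=P[...,0],P[...,1],P[...,2]
    box=lambda a,b,c_,d,e,f:P[(x>a)&(x<b)&(y>c_)&(y<d)&(z>e)&(z<f)]
    for nm,q in (('base',box(.5,.63,-.12,.05,.009,.016)),('cheek',box(.53,.61,-.1,.02,.083,.091)),('pad',box(.62,.68,-.08,.03,.092,.104)),('tongue',box(.52,.61,-.1,.02,.1,.13)),('stacks left',box(.5,.75,.4,.7,.02,.08)),('squeegee',box(.5,.8,.2,.36,.01,.05)),('tape',box(.36,.5,.03,.2,.01,.04))):
        if len(q)<5: print(n,nm,len(q)); continue
        r=cv2.minAreaRect(q[:,:2].astype(np.float32)*1000); print(n,nm,len(q),np.round(np.r_[r[0],r[1],r[2]],1),'z',q[:,2].mean().round(4),'xy min',q[:,:2].min(0).round(3),'max',q[:,:2].max(0).round(3))
E
```

```text
time: 1.1
eef_pos: [0.4394, 0.3079, 0.116]
tcp_rot: [0.146, 0.989, -0.002, -0.004]
contact_force: [-0.7, -0.5, -1.1]
opening: 0.996
finger_force: 0.0
top base 1044 [586.2 -37.3  96.3 120.7   5.8] z 0.0121 xy min [ 0.534 -0.1  ] max [0.63  0.027]
top cheek 219 [570.1 -39.3  46.5  48.1   7.2] z 0.087 xy min [ 0.544 -0.065] max [ 0.592 -0.015]
top pad 479 [642.8 -26.2  45.1 113.2   7.6] z 0.0956 xy min [ 0.621 -0.08 ] max [0.671 0.03 ]
top tongue 165 [579.  -38.   60.1  16.    6.9] z 0.1149 xy min [ 0.549 -0.049] max [ 0.609 -0.028]
top stacks left 1083 [628.6 642.4 246.9  84.7   8. ] z 0.0534 xy min [0.502 0.6  ] max [0.75  0.699]
top squeegee 1135 [618.9 292.9 101.1 237.4  89.8] z 0.0262 xy min [0.5   0.243] max [0.738 0.344]
top tape 594 [441.1 117.7  88.1  88.5  12.6] z 0.0245 xy min [0.397 0.075] max [0.486 0.162]
scene base 823 [585.9 -36.4  92.6 122.6   5.1] z 0.0124 xy min [ 0.54  -0.101] max [0.63  0.029]
scene cheek 182 [575.  -51.7  32.9  64.2  80.7] z 0.0868 xy min [ 0.546 -0.064] max [ 0.609 -0.03 ]
scene pad 500 [642.6 -26.7  46.6 111.8   6.4] z 0.0958 xy min [ 0.62 -0.08] max [0.672 0.03 ]
scene tongue 219 [579.8 -37.2  58.8  18.7   6.8] z 0.1133 xy min [ 0.551 -0.05 ] max [ 0.61  -0.027]
scene stacks left 929 [624.1 629.2  61.3 253.7  84.3] z 0.0511 xy min [0.5   0.599] max [0.75  0.672]
scene squeegee 1073 [618.5 293.6 100.7 235.9  89.4] z 0.0255 xy min [0.5   0.242] max [0.736 0.345]
scene tape 586 [442.3 118.8  87.   92.   29.9] z 0.0225 xy min [0.398 0.073] max [0.487 0.164]
```

The jig is measured: fork origin about (0.570, -0.039), yaw about 6.9°, from cheeks of 46x48 mm at z = 87 mm and a base 120 mm wide. The space around (0.61, 0.45) is free for the lid. Now down onto the knob.

```bash
python3 -m crank '[[[0,0,40],0,0],[[0,1,64],0,0],[[0,1,64],0,0],[[0,1,64],0,255],[[0,1,64],0,255],[[0,1,64],0,255],[[0,1,64],0,255],[[0,1,64],0,255]]' 60
```

```text
time: 1.9
eef_pos: [0.443, 0.3124, 0.0591]
tcp_rot: [0.144, 0.99, 0.001, 0.001]
contact_force: [0.1, -0.9, 4.9]
opening: 0.278
finger_force: 59.0
```

```bash
python3 -m crank '[[[0,0,-45],0,255],[[0,0,-70],0,255],[[-28,42,-70],0,255],[[-56,84,-70],0,255],[[-84,126,-70],0,255],[[-112,168,-70],0,255],[[-121,180,-70],0,255],[[-121,180,-30],0,255],[[-121,180,10],0,255],[[-121,180,10],0,255]]'
python3 -c "
from h import *
c=cam('top');np.savez('top1.npz',**c);cv2.imwrite('pics/top1.png',c['img']);c=cam('scene');np.savez('scene1.npz',**c)"
```

```text
time: 2.9
eef_pos: [0.6038, 0.4468, 0.0375]
tcp_rot: [0.144, 0.99, -0.005, -0.007]
contact_force: [-1.0, 0.5, -2.4]
opening: 0.276
finger_force: 60.2
```

View pics/top1.png

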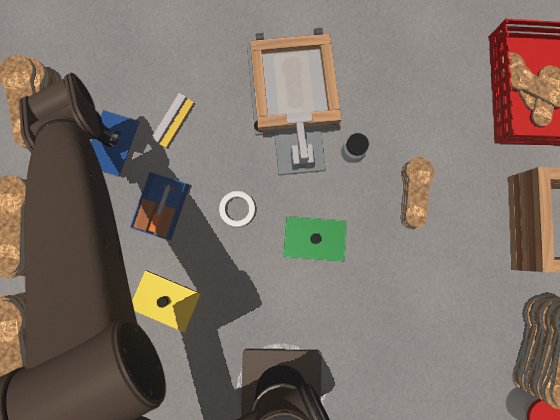

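The lid is now held over the open bench at about (110,140). The uncovered tin at (160,207) shows the orange handle at (150,218) and the shaft pointing away from the robot, so tin +x is at about -17°. Now I'll set the lid down.

```bash
python3 -m crank '[[[0,0,15],0,255],[[0,0,25],0,255],[[0,0,29],0,255],[[0,0,29],0,255],[[0,0,29],0,255]]'
python3 - <<'E'
from h import *
z=np.load('top1.npz',allow_pickle=True); c={k:z[k] for k in z.files}; P=cloud(c); x,y,zz=P[...,0],P[...,1],P[...,2]
near=(abs(x-.44)<.11)&(abs(y-.31)<.1)
q=P[near&(zz>.041)&(zz<.05)]; print('tin rim',cv2.minAreaRect(q[:,:2].astype(np.float32)*1000))
hsv=cv2.cvtColor(c['img'],cv2.COLOR_BGR2HSV)
m=near&(zz>.006)&(zz<.030)&(hsv[...,1]<110); q=P[m]
near2=np.hypot(x-.441,y-.311)<.09
a=np.radians(-16.8); ex=np.array([np.cos(a),np.sin(a)]); ey=np.array([-ex[1],ex[0]])
t=(P[...,:2]-[.441,.311])@np.c_[ex,ey]*1000
for lo in range(5,65,10):
    s=(t[...,0]>lo)&(t[...,0]<lo+10)&(abs(t[...,1])<40)&(zz>.012)&(zz<.025); print(lo,s.sum(),t[s][:,1].mean().round(1) if s.any() else None, zz[s].max().round(4) if s.any() else None)
E
```

```text
time: 3.5
eef_pos: [0.6097, 0.45, 0.0193]
tcp_rot: [0.144, 0.99, 0.0, 0.0]
contact_force: [-0.7, -1.0, 0.6]
opening: 0.269
finger_force: 60.5
tin rim ((442.969970703125, 310.343017578125), (96.70208740234375, 145.86288452148438), 73.5740966796875)
5 20 1.6 0.0205
15 19 0.1 0.0203
25 18 0.7 0.0216
35 18 0.3 0.021
45 18 0.9 0.0199
55 4 0.0 0.0178
```

```bash
python3 -m crank '[[[0,0,1],0,255],[[0,0,1],0,0],[[0,0,1],0,0],[[0,0,1],0,0],[[0,0,-50],0,0],[[0,0,-100],0,0],[[25,-45,-100],0,110],[[50,-90,-100],0,110],[[75,-135,-100],0,110],[[100,-180,-100],0,110]]'
python3 -m crank '[[[0,0,0],0,110],[[0,0,0],0,110]]'
python3 - <<'E'
from h import *
c=cam('top');P=cloud(c);hsv=cv2.cvtColor(c['img'],cv2.COLOR_BGR2HSV);x,y=P[...,0],P[...,1]
m=(cv2.inRange(hsv,(100,80,40),(125,255,255))>0)&(abs(x-.61)<.12)&(abs(y-.45)<.12); q=P[m]
print(m.sum(),np.percentile(q[:,2],[5,50,95]),cv2.minAreaRect(q[:,:2].astype(np.float32)*1000))
E
```

```text
time: 4.5
eef_pos: [0.465, 0.3088, 0.1183]
tcp_rot: [0.144, 0.99, 0.0, 0.0]
contact_force: [-0.5, 0.1, 1.0]
opening: 0.566
finger_force: 0.0
time: 4.7
eef_pos: [0.4654, 0.3093, 0.1181]
tcp_rot: [0.145, 0.99, 0.0, -0.0]
contact_force: [1.2, -0.1, 0.4]
opening: 0.567
finger_force: 0.0
1057 [0.00539704 0.00878914 0.01258332] ((602.6124267578125, 401.82672119140625), (226.86062622070312, 131.5431365966797), 63.0025749206543)
```

```bash
python3 -m crank '[[[2,-4.5,40],0,110],[[2,-4.5,80],0,110],[[2,-4.5,100],0,110],[[2,-4.5,108],0,110],[[2,-4.5,108],0,110],[[2,-4.5,108],0,110]]' 80
```

```text
time: 5.35
eef_pos: [0.4651, 0.3073, 0.0118]
tcp_rot: [0.144, 0.99, 0.001, 0.001]
contact_force: [-0.3, 0.1, 0.6]
opening: 0.57
finger_force: 0.0
```

```bash
python3 -m crank '[[[1,-2.4,5],0,110],[[1,-2.4,5],0,110],[[1,-2.4,6],0,255],[[1,-2.4,6],0,255],[[1,-2.4,6],0,255],[[1,-2.4,6],0,255],[[1,-2.4,6],0,255]]' 80
```

```text
time: 6.05
eef_pos: [0.4618, 0.3044, 0.0048]
tcp_rot: [0.144, 0.99, 0.0, 0.0]
contact_force: [0.3, -0.4, 2.0]
opening: 0.099
finger_force: 78.3
```

```bash
python3 -m crank '[[[0,0,-40],0,255],[[0,0,-80],0,255],[[0,0,-110],0,255],[[-35,-36,-110],8,255],[[-70,-72,-110],16,255],[[-105,-108,-110],24,255],[[-140,-144,-110],32,255],[[-164,-173,-110],40,255],[[-164,-173,-110],48,255],[[-164,-173,-110],56,255]]'
python3 -m crank '[[[0,0,0],8.5,255],[[0,0,0],10.5,255],[[0,0,0],10.5,255],[[0,0,0],10.5,255]]'
python3 -c "
from h import *
c=cam('scene');np.savez('scene2.npz',**c);cv2.imwrite('pics/s2.png',cv2.resize(c['img'][100:340,150:500],None,fx=2.2,fy=2.2))"
```

```text
time: 7.05
eef_pos: [0.5695, 0.0899, 0.1136]
tcp_rot: [0.595, 0.803, -0.0, -0.0]
contact_force: [-0.0, 0.5, -0.7]
opening: 0.101
finger_force: 78.8
time: 7.45
eef_pos: [0.569, 0.0916, 0.1139]
tcp_rot: [0.663, 0.749, -0.0, -0.0]
contact_force: [-0.1, 0.4, -1.0]
opening: 0.103
finger_force: 78.8
```

View pics/s2.png

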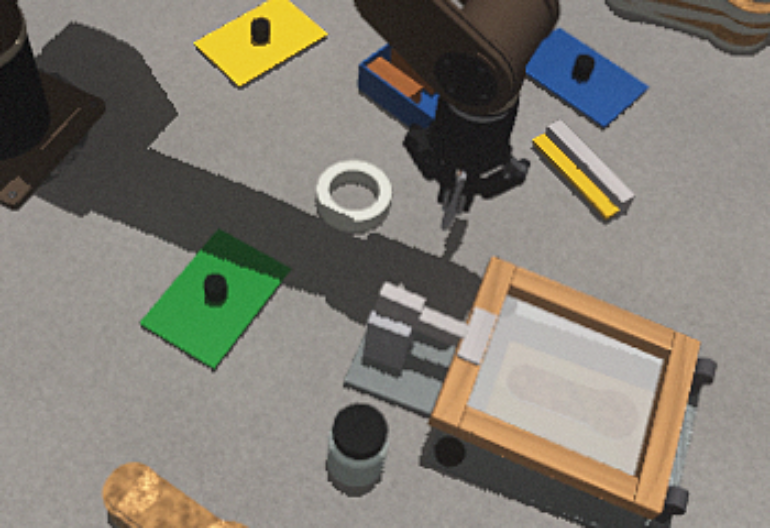

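The lid lies flat at about (585,75) in the crop. The pin's shaft hangs level from the fingers at (453,200), pointing at the fork. I'll lay it down.

```bash
python3 -m crank '[[[0,0,40],0,255],[[0,0,80],0,255],[[0,0,100],0,255],[[0,0,108],0,255],[[0,0,110],0,255],[[0,0,110],0,255]]'
python3 -m crank '[[[0,0,0],0,100],[[0,0,0],0,100],[[0,0,0],0,100],[[0,0,-35],0,100],[[0,0,-80],0,100],[[30,0,-80],0,100],[[62,0,-80],0,100],[[62,0,-80],0,100],[[62,0,-80],0,100]]'
python3 - <<'E'
from h import *
for n in('top','scene'):
    c=cam(n);P=cloud(c);hsv=cv2.cvtColor(c['img'],cv2.COLOR_BGR2HSV);x,y,z=P[...,0],P[...,1],P[...,2]
    m=(cv2.inRange(hsv,(5,120,60),(20,255,255))>0)&(abs(x-.56)<.06)&(abs(y-.14)<.09)&(z<.03); q=P[m]
    print(n,m.sum(), cv2.minAreaRect(q[:,:2].astype(np.float32)*1000) if len(q) else 0, q[:,2].max() if len(q) else 0)
    m=(abs(x-.575)<.04)&(y>.03)&(y<.125)&(z>.006)&(z<.03); q=P[m]
    print(len(q), cv2.minAreaRect(q[:,:2].astype(np.float32)*1000) if len(q) else 0)
    np.savez(n+'3.npz',**c)
E
```

```text
time: 8.1
eef_pos: [0.5703, 0.0917, 0.0054]
tcp_rot: [0.663, 0.749, 0.001, 0.001]
contact_force: [0.3, -0.2, -0.1]
opening: 0.104
finger_force: 78.8
time: 9.0
eef_pos: [0.5618, 0.1536, 0.0847]
tcp_rot: [0.663, 0.749, 0.0, 0.0]
contact_force: [0.0, -0.2, 0.7]
opening: 0.61
finger_force: 0.0
top 0 0 0
120 ((563.81982421875, 87.18608093261719), (29.088687896728516, 68.9763412475586), 4.631046295166016)
scene 112 ((574.145263671875, 149.12815856933594), (39.522335052490234, 90.29081726074219), 43.27741241455078) 0.023682635637126803
108 ((574.8348999023438, 82.87301635742188), (76.78221130371094, 39.466434478759766), 74.1869125366211)
```

```bash
python3 -c "
from h import *
z=np.load('scene3.npz'); cv2.imwrite('pics/s3.png',cv2.resize(z['img'][140:270,270:430],None,fx=4.5,fy=4.5,interpolation=cv2.INTER_CUBIC))"
```

```text
(no output)
```

View pics/s3.png

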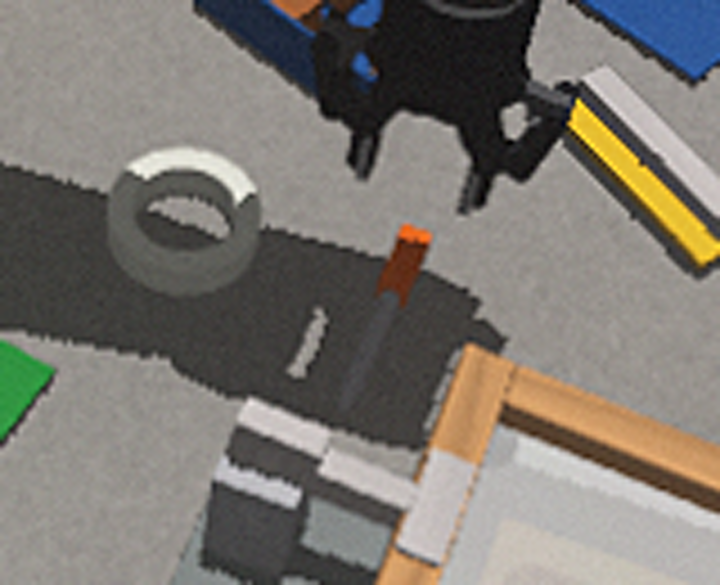

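The crop shows the pin lying by the fork: handle from (412,230) to (392,300), shaft tip near (345,402), with the open fingers above and behind it. I'll measure the handle by its orange colour.

```bash
python3 - <<'E'
from h import *
z=np.load('scene3.npz'); c={k:z[k] for k in z.files}; P=cloud(c)
hsv=cv2.cvtColor(c['img'],cv2.COLOR_BGR2HSV)
m=cv2.inRange(hsv,(3,150,40),(16,255,255)); w=np.zeros_like(m); w[185:212,348:370]=1; m=m*w
q=P[m>0]; t=q[q[:,2]>.0155]; print(len(q),len(t),cv2.minAreaRect(t[:,:2].astype(np.float32)*1000),t[:,2].mean(), cv2.minAreaRect(q[:,:2].astype(np.float32)*1000))
print(onplane(c,357.1,206,.018)[:2],onplane(c,362.2,191.1,.018)[:2],'tip',onplane(c,346.7,229,.006)[:2])
s=get_state();print(s['eef_pos'],s['qpos'])
E
```

```text
103 96 ((567.258056640625, 156.89346313476562), (16.86907196044922, 46.087947845458984), 5.524278163909912) 0.018964893770315284 ((565.44677734375, 162.61195373535156), (19.60798454284668, 58.73918151855469), 6.333925724029541)
[0.57246661 0.12806187] [0.56451015 0.17792922] tip [0.57685053 0.0596374 ]
[0.56190068 0.15262128 0.08428445] [ 9.11839855e-02  2.49719123e-01  1.91181077e+00 -3.77381249e-04
  9.80150582e-01 -2.90809358e-02]
```

```bash
python3 -m crank '[[[2,3,40],0,100],[[2,3,70],0,100],[[2,3,80],0,100],[[2,3,80],0,100],[[2,3,80],0,100]]' 80
python3 -m crank '[[[0,0,2],0,255],[[0,0,2],0,255],[[0,0,2],0,255],[[0,0,2],0,255],[[0,0,2],0,255]]' 100
```

```text
time: 9.6
eef_pos: [0.5656, 0.1551, 0.0054]
tcp_rot: [0.663, 0.748, 0.001, 0.001]
contact_force: [0.5, -0.5, 0.8]
opening: 0.606
finger_force: 0.0
time: 10.1
eef_pos: [0.5657, 0.1556, 0.0039]
tcp_rot: [0.663, 0.749, 0.001, 0.001]
contact_force: [-0.9, 0.2, 6.1]
opening: 0.178
finger_force: 99.4
```

The handle is held well. The screen has to go down first, though, so I'll leave the pin here and press the pad with shut fingers.

```bash
python3 -m crank '[[[0,0,0],0,100],[[0,0,0],0,100],[[0,0,0],0,100],[[0,0,-50],0,100],[[0,0,-100],0,100],[[0,0,-150],0,255],[[-48,16,-150],0,255],[[-96,32,-150],0,255],[[-145,48,-150],0,255],[[-194,64,-150],0,255]]' 60
python3 -m crank '[[[0,0,20],0,255],[[0,0,40],0,255],[[0,0,48],0,255],[[0,0,48],0,255]]'
```

```text
time: 11.1
eef_pos: [0.65, -0.027, 0.1521]
tcp_rot: [0.663, 0.749, 0.0, -0.0]
contact_force: [0.7, -0.2, -0.1]
opening: -0.002
finger_force: 0.0
time: 11.5
eef_pos: [0.6482, -0.0251, 0.102]
tcp_rot: [0.663, 0.749, -0.001, -0.002]
contact_force: [0.7, 0.0, -0.5]
opening: -0.003
finger_force: 0.0
```

```bash
python3 -m crank '[[[-4,4,0],0,255],[[-4,4,8],0,255],[[-4,4,14],0,255],[[-4,4,20],0,255],[[-4,4,20],0,255]]'
python3 -m crank '[[[0,0,4],0,255],[[0,0,8],0,255],[[0,0,8],0,255]]'
```

```text
time: 12.0
eef_pos: [0.6537, -0.0288, 0.0834]
tcp_rot: [0.663, 0.748, -0.0, -0.0]
contact_force: [-0.2, 0.5, -0.0]
opening: -0.0
finger_force: 0.0
time: 12.3
eef_pos: [0.6537, -0.0287, 0.0754]
tcp_rot: [0.663, 0.748, -0.0, -0.0]
contact_force: [0.5, -0.1, -0.6]
opening: -0.003
finger_force: 0.0
```

```bash
python3 - <<'E'
from h import *
for n in('top','scene'):
    c=cam(n);P=cloud(c);x,y,z=P[...,0],P[...,1],P[...,2]
    q=P[(abs(x-.60)<.025)&(abs(y+.037)<.02)&(z>.05)]; print(n,'tongue z',np.percentile(q[:,2],[10,50,90]).round(4))
    J=(P[...,:2]-[.570,-.039]); a=np.radians(6.9); jx=J@[np.cos(a),np.sin(a)]; jy=J@[-np.sin(a),np.cos(a)]
    for lo,hi in((72,96),(285,300)):
        s=(jx>lo/1e3)&(jx<hi/1e3)&(abs(jy)>.045)&(abs(jy)<.095)&(z<.15)&(z>.03); print(lo,s.sum(),np.median(z[s]).round(4))
    if n=='scene': cv2.imwrite('pics/s4.png',cv2.resize(c['img'][150:340,280:500],None,fx=3.2,fy=3.2))
print(get_state()['joint_efforts'],get_state()['contact_force'])
E
```

```text
top tongue z [0.3961 0.4041 0.4198]
72 70 0.071
285 225 0.0699
scene tongue z [0.0719 0.1758 0.4141]
72 229 0.0719
285 274 0.0708
[-1.61145756e-02 -4.11726701e+01 -2.54971218e+01 -1.51180939e-03
  1.68898230e-03  1.34829466e-05] [ 0.52715652 -0.06377335  1.13937307]
```

View pics/s4.png

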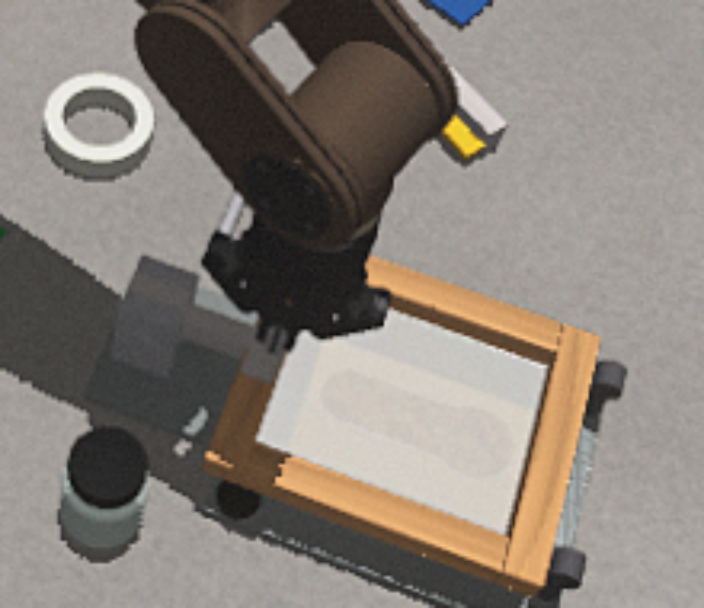

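The fingers stand on the pad, around (270,340) in the crop. The front rail reads about 1 mm above the rear one, so the screen is almost down. I'll press a little more until there is a firm stop.

```bash
python3 -m crank '[[[0,0,2],0,255],[[0,0,3],0,255],[[0,0,3],0,255]]'; python3 -m crank '[[[0,0,1],0,255],[[0,0,2],0,255],[[0,0,2],0,255]]'
```

```text
time: 12.7
eef_pos: [0.6543, -0.0289, 0.0741]
tcp_rot: [0.663, 0.748, 0.0, 0.0]
contact_force: [-1.9, 0.3, 3.9]
opening: 0.003
finger_force: 2.1
time: 13.0
eef_pos: [0.6544, -0.0289, 0.074]
tcp_rot: [0.663, 0.749, -0.0, -0.0]
contact_force: [-4.7, 0.7, 11.1]
opening: 0.001
finger_force: 5.9
```

Firm stop with the pad at 74.0 mm, so the screen is down. Back to the handle.

```bash
python3 -m crank '[[[0,0,-50],0,255],[[0,0,-90],0,255],[[48,-16,-90],0,100],[[96,-32,-90],0,100],[[145,-48,-90],0,100],[[194,-65,-90],0,100],[[194,-65,-50],0,100],[[194,-65,-10],0,100],[[194,-65,20],0,100],[[194,-65,20],0,100]]' 100
python3 -m crank '[[[0,0,0],0,100],[[0,0,0],0,100]]'
```

```text
time: 14.0
eef_pos: [0.5618, 0.1556, 0.0458]
tcp_rot: [0.663, 0.749, -0.004, -0.004]
contact_force: [-0.7, 0.1, -0.3]
opening: 0.605
finger_force: 0.0
time: 14.2
eef_pos: [0.5681, 0.1559, 0.0536]
tcp_rot: [0.663, 0.748, 0.002, 0.001]
contact_force: [-0.0, -0.6, 0.9]
opening: 0.609
finger_force: 0.0
```

```bash
python3 -m crank '[[[0,-2,30],0,100],[[0,-2,46],0,100],[[0,-2,46],0,100],[[0,-2,46],0,100]]'
python3 - <<'E'
from h import *
print(get_state()['eef_pos'])
E
```

```text
time: 14.6
eef_pos: [0.5648, 0.1556, 0.006]
tcp_rot: [0.663, 0.748, 0.0, 0.0]
contact_force: [0.2, -0.6, 0.2]
opening: 0.611
finger_force: 0.0
[0.56477605 0.15557234 0.00599377]
```

```bash
python3 -m crank '[[[0,0,2],0,100],[[0,0,2],0,255],[[0,0,2],0,255],[[0,0,2],0,255],[[0,0,2],0,255],[[0,0,2],0,255]]' 110
python3 -m crank '[[[0,0,-30],0,255],[[0,0,-57],0,255],[[0,0,-57],0,255],[[0,0,-57],0,255]]'
python3 - <<'E'
from h import *
s=get_state(); a=np.radians(6.9); d=s['eef_pos'][:2]-np.array([.570,-.039]); print('jig x,y',d@[np.cos(a),np.sin(a)],d@[-np.sin(a),np.cos(a)])
for n in('scene','top'):
    c=cam(n);P=cloud(c);x,y,z=P[...,0],P[...,1],P[...,2]
    D=P[...,:2]-[.570,-.039]; jx=D@[np.cos(a),np.sin(a)]; jy=D@[-np.sin(a),np.cos(a)]
    s=(z>.04)&(z<.085)&(abs(jx)<.05)&(jy>.06)&(jy<.2)
    print(n,s.sum())
    for lo in range(85,175,10):
        k=s&(jy>lo/1e3)&(jy<lo/1e3+.01); print(lo,k.sum(),np.c_[jx[k],z[k]].mean(0).round(4) if k.any() else '', z[k].max() if k.any() else '')
    if n=='scene': cv2.imwrite('pics/s5.png',cv2.resize(c['img'][140:280,280:430],None,fx=4,fy=4))
    cv2.imwrite('all5_%s.png'%n,c['img']); np.savez(n+'5.npz',**c)
E
```

```text
time: 15.2
eef_pos: [0.5648, 0.1557, 0.0042]
tcp_rot: [0.663, 0.749, 0.0, 0.0]
contact_force: [-2.0, 0.0, 5.8]
opening: 0.177
finger_force: 108.1
time: 15.6
eef_pos: [0.5643, 0.1556, 0.0602]
tcp_rot: [0.663, 0.748, 0.0, 0.0]
contact_force: [-0.9, 0.3, -0.6]
opening: 0.174
finger_force: 107.9
jig x,y 0.017692724389138156 0.19385326030118238
scene 265
85 4 [0.0209 0.0635] 0.0661146055303713
95 20 [0.0202 0.0648] 0.07062675068428526
105 18 [0.0206 0.0663] 0.0691106688568105
115 18 [0.0206 0.0674] 0.07136949427215167
125 17 [0.0202 0.067 ] 0.07115093511056336
135 15 [0.0202 0.0674] 0.07174021297663669
145 17 [0.0207 0.0678] 0.07175022545757215
155 18 [0.0209 0.0688] 0.07282388015954033
165 34 [0.0208 0.0701] 0.07776632303128972
top 126
85 6 [0.0196 0.0605] 0.06242203082479636
95 18 [0.0173 0.0654] 0.0679695991139011
105 21 [0.0175 0.065 ] 0.06999610411095802
115 19 [0.0182 0.0658] 0.06813568773236267
125 19 [0.0172 0.066 ] 0.06984851773972922
135 20 [0.0176 0.067 ] 0.07197467154884851
145 19 [0.0182 0.0671] 0.07097912696662001
155 4 [0.0155 0.067 ] 0.06922042943992723
165 0
```

View pics/s5.png

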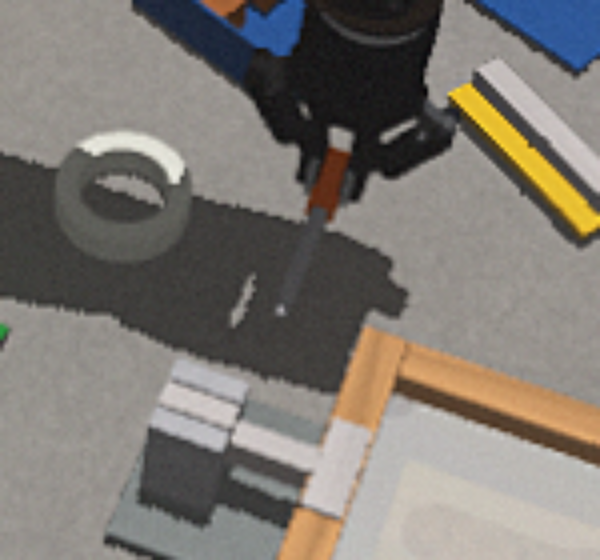

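The pin is held level by its handle at (325,180), pointing at the fork with its tip at (280,310). The tongue now sits between the cheeks at (200,405). I'll check where the fork lies relative to the pin in both views.

```bash
python3 - <<'E'
from h import *
a=np.radians(6.9)
for n in('scene','top'):
    zf=np.load(n+'5.npz'); c={k:zf[k] for k in zf.files}; P=cloud(c);z=P[...,2]
    D=P[...,:2]-[.570,-.039]; jx=(D@[np.cos(a),np.sin(a)])*1e3; jy=(D@[-np.sin(a),np.cos(a)])*1e3
    s=(z>.0845)&(z<.092)&(abs(jx)<26)&(abs(jy)<30); r=cv2.minAreaRect(np.c_[jx[s],jy[s]].astype(np.float32)); print(n,s.sum(),r,z[s].mean(), 'x pct',np.percentile(jx[s],[2,98]),'y pct',np.percentile(jy[s],[2,98]))
    s=(z>.010)&(z<.0145)&(abs(jx)<60)&(abs(jy)<75); print(' base y',np.percentile(jy[s],[1,99]),'xmin',np.percentile(jx[s],1))
E
```

```text
scene 339 ((-0.7018184661865234, 0.5026760101318359), (51.3038444519043, 44.39080047607422), 89.60263061523438) 0.08708557295037321 x pct [-21.94238959  20.62775199] y pct [-23.74884209  24.24877263]
 base y [-57.87623517  58.64057754] xmin -29.424924098499364
top 309 ((-1.5750541687011719, -0.41745948791503906), (47.99290084838867, 43.88191604614258), 88.52769470214844) 0.08726789135166561 x pct [-22.74850368  18.60607737] y pct [-23.2577189   22.88408864]
 base y [-58.98938294  58.75550932] xmin -30.96832300814815
```

```bash
python3 -m crank '[[[0,-19,-1],0,255],[[-25,-19,-1],0,255],[[-50,-19,-1],0,255],[[-50,-19,-1],0,255],[[-50,-19,-1],0,255]]'
python3 - <<'E'
from h import *
a=np.radians(6.9)
s=get_state(); d=s['eef_pos'][:2]-np.array([.570,-.039]); print('jig x,y',d@[np.cos(a),np.sin(a)],d@[-np.sin(a),np.cos(a)],s['eef_pos'][2])
for n in('scene','top'):
    c=cam(n);P=cloud(c);z=P[...,2]
    D=P[...,:2]-[.570,-.039]; jx=(D@[np.cos(a),np.sin(a)])*1e3; jy=(D@[-np.sin(a),np.cos(a)])*1e3
    s=(z>.0845)&(z<.092)&(abs(jx)<26)&(abs(jy)<30); print(n,'fork x',np.percentile(jx[s],[2,98]),'y',np.percentile(jy[s],[2,98]))
    for lo in range(35,115,15):
        k=(z>.04)&(z<.085)&(abs(jx)<30)&(jy>lo)&(jy<lo+15)
        if k.any(): print(lo,k.sum(),'jx',np.percentile(jx[k],[5,50,95]).round(1),'z',np.percentile(z[k]*1e3,[50,95]).round(1),'ymin',jy[k].min().round(1))
    if n=='scene': cv2.imwrite('pics/s6.png',cv2.resize(c['img'][160:280,300:420],None,fx=5,fy=5,interpolation=cv2.INTER_CUBIC))
E
```

```text
time: 16.2
eef_pos: [0.5504, 0.1034, 0.0598]
tcp_rot: [0.664, 0.748, -0.001, -0.001]
contact_force: [-0.0, -0.7, -0.3]
opening: 0.178
finger_force: 107.9
jig x,y -0.0023322371509409785 0.1437277764629507 0.059821785175868586
scene fork x [-22.17021072  20.64509094] y [-23.24392935  24.62368462]
35 14 jx [-3.1 -0.1  2.7] z [63.7 68.3] ymin 42.1
50 30 jx [-5.   0.5  5.2] z [65.8 68.8] ymin 50.4
65 26 jx [-4.9  0.7  5.2] z [66.3 69. ] ymin 67.1
80 29 jx [-5.2  0.4  5.2] z [67.1 70.5] ymin 80.4
95 27 jx [-5.  -0.   5.4] z [69.  71.1] ymin 95.1
110 39 jx [-7.2  0.5  7.6] z [69.7 74.4] ymin 110.2
top fork x [-22.69009259  18.78648454] y [-23.60621214  22.96175277]
35 10 jx [-3.8 -0.8  1.7] z [64.6 66.6] ymin 42.8
50 29 jx [-5.  -1.3  4.4] z [66.7 69.6] ymin 50.2
65 32 jx [-6.  -1.6  4. ] z [66.9 69.1] ymin 65.2
80 28 jx [-5.8 -1.4  3.7] z [68.5 71.8] ymin 81.3
```

View pics/s6.png

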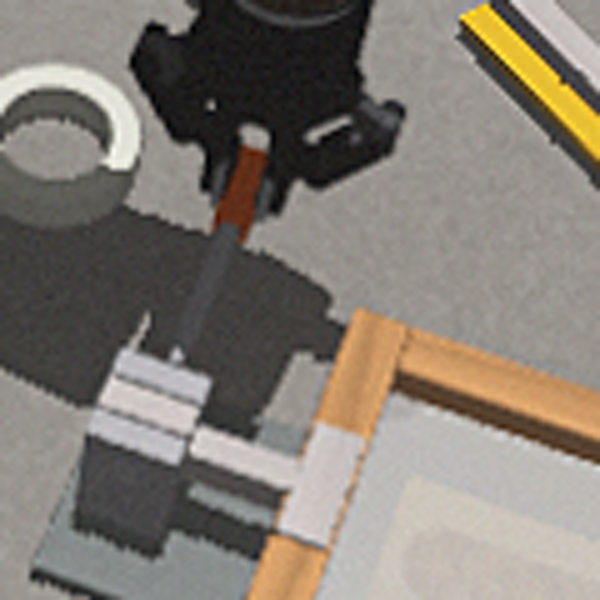

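The crop shows the pin pointing squarely at the fork's left cheek, with its tip at (177,355) and the fork at (150,400). It's about 1 mm off sideways and slightly low, so I'll correct that and push in steps.

```bash
python3 -m crank '[[[0,-1,-2],0,255],[[-10,-1,-2],0,255],[[-20,-1,-2],0,255],[[-30,-1,-2],0,255],[[-38,-1,-2],0,255],[[-38,-1,-2],0,255]]'
```

```text
time: 16.9
eef_pos: [0.5553, 0.0644, 0.0634]
tcp_rot: [0.664, 0.748, 0.0, 0.0]
contact_force: [-0.3, -0.3, -1.1]
opening: 0.179
finger_force: 107.9
```

```bash
python3 -m crank '[[[0,0,1],0,255],[[-10,0,1.5],0,255],[[-20,0,1.5],0,255],[[-30,0,1.5],0,255],[[-30,0,1.5],0,255]]'
```

```text
time: 17.4
eef_pos: [0.559, 0.0346, 0.0619]
tcp_rot: [0.664, 0.748, 0.0, 0.0]
contact_force: [-1.0, 0.1, -0.7]
opening: 0.178
finger_force: 107.9
```

```bash
python3 -m crank '[[[-10,0,0.5],0,255],[[-20,0,1],0,255],[[-25,0,1],0,255],[[-28,0,1],0,255],[[-28,0,1],0,255]]'; python3 -m crank '[[[-2,0,0],0,255],[[-4,0,0],0,255],[[-4,0,0],0,255]]'
```

```text
time: 17.9
eef_pos: [0.5621, 0.0078, 0.0608]
tcp_rot: [0.663, 0.748, -0.0, 0.0]
contact_force: [1.6, 0.7, -0.1]
opening: 0.175
finger_force: 107.9
time: 18.2
eef_pos: [0.562, 0.0072, 0.0608]
tcp_rot: [0.664, 0.748, 0.002, -0.002]
contact_force: [-0.2, 9.3, 0.9]
opening: 0.177
finger_force: 108.1
```

Contact along +y at the expected depth means the shoulder is home. I'll give it one firmer push, then release and retreat.

```bash
python3 -m crank '[[[-3,0,0],0,255],[[-3,0,0],0,255]]'; python3 -m crank '[[[3,0,0],0,255],[[3,0,0],0,90],[[3,0,0],0,90],[[3,0,0],0,90],[[3,0,-40],0,90],[[3,0,-90],0,90],[[40,0,-130],0,90],[[80,0,-150],0,90],[[130,0,-150],0,90],[[130,0,-150],0,90]]'
python3 - <<'E'
from h import *
a=np.radians(6.9); print(get_state()['contact_force'])
for n in('scene','top'):
    c=cam(n);P=cloud(c);z=P[...,2]; hsv=cv2.cvtColor(c['img'],cv2.COLOR_BGR2HSV)
    D=P[...,:2]-[.570,-.039]; jx=(D@[np.cos(a),np.sin(a)])*1e3; jy=(D@[-np.sin(a),np.cos(a)])*1e3
    k=(z>.0845)&(z<.092)&(abs(jx)<26)&(abs(jy)<30)
    print(n,'fork y',np.percentile(jy[k],[1,99]))
    m=(cv2.inRange(hsv,(3,150,40),(16,255,255))>0)&(abs(jx)<20)&(jy>10)&(jy<90)&(z>.05)&(z<.09); print('handle',m.sum(),'jx',np.percentile(jx[m],[5,50,95]),'jy',np.percentile(jy[m],[1,99]),'z',np.percentile(z[m],[50,95]))
    k=(abs(jx)<9)&(jy>-70)&(jy<-26)&(z>.04)&(z<.08); print('tip side',k.sum(),jy[k].min() if k.any() else '',np.median(z[k]) if k.any() else '')
    k=(jx>74)&(jx<94)&(abs(jy)<27)&(z<.12); print('pad z',np.median(z[k]))
    x,y=P[...,0],P[...,1]; b=(cv2.inRange(hsv,(100,80,40),(125,255,255))>0)&(abs(x-.61)<.1)&(y>.37)&(y<.55); q=P[b]; print('lid',b.sum(),np.median(q[:,2]),cv2.minAreaRect(q[:,:2].astype(np.float32)*1000))
    if n=='scene': cv2.imwrite('pics/s7.png',cv2.resize(c['img'][100:300,270:450],None,fx=3,fy=3,interpolation=cv2.INTER_CUBIC))
E
```

```text
time: 18.4
eef_pos: [0.5621, 0.0071, 0.0608]
tcp_rot: [0.664, 0.748, 0.004, -0.004]
contact_force: [-1.5, 18.4, 2.1]
opening: 0.174
finger_force: 108.2
time: 19.4
eef_pos: [0.547, 0.1344, 0.2127]
tcp_rot: [0.661, 0.75, 0.002, 0.001]
contact_force: [-0.3, -0.2, -0.4]
opening: 0.645
finger_force: 0.0
[-0.32501156 -0.24670821 -0.36260061]
scene fork y [-23.47936473  25.19173957]
handle 98 jx [-9.30105028 -0.77813353  7.79387216] jy [36.69795116 68.87807088] z [0.0712633  0.07365924]
tip side 58 -55.15491159543992 0.06692218415577927
pad z 0.0749702421363202
lid 1091 0.010023418883476909 ((605.5186157226562, 437.34210205078125), (154.21502685546875, 156.3297119140625), 76.23218536376953)
top fork y [-23.94717057  23.3712684 ]
handle 131 jx [-10.52529323  -3.58606231   4.14024133] jy [25.96342601 67.87552151] z [0.07138548 0.07461622]
tip side 48 -54.2275367987342 0.0671844382095983
pad z 0.07338963560226075
lid 2100 0.008634050613020139 ((609.8572387695312, 451.4830322265625), (110.51724243164062, 153.7920379638672), 74.08454895019531)
```

View pics/s7.png

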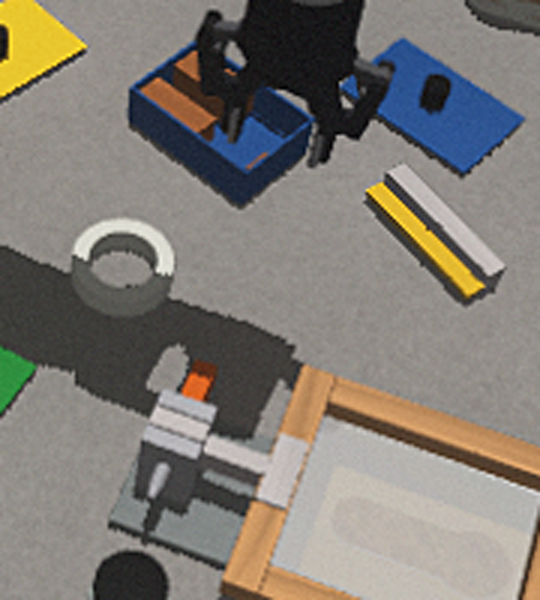

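The crop shows the orange handle seated against the fork at (200,380) and the pin's tip out the far side at (160,480). The screen is down, the lid lies flat, knob up, at (435,95), and the bystanders are where they were. The numbers agree: handle from y = 25 to 68 mm, tip at -55 mm, pad at about 74 mm. I'll hand it in.

```bash
python3 -c "
from plant import ctrl
print(ctrl.sign_off())"
```

```text
the job is handed in; nothing more can be done
None
```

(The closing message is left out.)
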